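Snap the interlock key onto the hook

TASK

Pick up the interlock key with the rectangular handle (not the one with the round handle) and hang it on the snap hook of the key stand: push its eye down over the hook's tip and past the sprung gate, keeping the key level, until the gate snaps shut behind it. The hook's height has to be found by feel: press gently, with no more than 15 N. Then let go so that the key hangs in the hook, and leave the other things on the desk alone.

Things in the scene. Friction and masses are not known exactly. Their poses are not given: they have to be found in the camera images.
- key: The key to hang, about 70 g, lying flat. Black rectangular handle 44 x 26 x 16 mm (x, y, z), origin at the centre of its underside, z up. On its +x end a flat steel eye at half its thickness, on the -x end a flat steel blade 9 to 15 mm wide, to x = -56 mm. Whole length 103 mm. Grip the handle across its 26 mm width, firmly (40 N or more), or the push will turn it in the fingers.
- key_eye (a point): Centre of the key's eye, at (34, 0, 8) mm in the key's frame. Hole 16 mm in diameter, ring wire 5 mm thick, outside diameter 26 mm; the hole's axis is the key's z.
- stand: Fixed key stand: dark steel foot plate 110 x 90 x 12 mm, origin at the centre of its underside; square post at x = 30 mm, top 250 mm above the desk. A grey block clamped on the post (front face x = 17 mm) carries a steel snap hook that points to the stand's -x, in its y = 0 plane. The clamp's height is not measured: the hook arm's axis lies 120 to 170 mm above the desk; find it by feel or eye.
- under_tip (a point): Point on the foot plate's top, 12 mm above the desk, plumb below the hook's tip; (-28, 0, 12) mm in the stand's frame. The hook is a 6 mm round bar: a level arm out to x = -21 mm, then bent up to a nearly upright, free, rounded tip whose top is 37 mm above the arm's axis. Lower the key's eye level over the tip, centred here, its handle pointing away from the post (to the stand's -x).
- post_top (a point): Centre of the post's top, (30, 0, 250) mm in the stand's frame. The ring meets the gate with its mid-plane about 32 mm above the hook arm's axis and swings it down against 2 to 4 N; 6 to 15 mm above the arm's axis it is past, and the gate snaps shut over it; it stops on the arm 5 to 6 mm above that axis. Hook and arm are rigid: pressing with over 15 N, or on until the key turns in the grip, is forcing.
- gate (a joint): Angle of the hook's sprung gate (rad): 0 shut against the tip, growing as its free end is pushed down and in, 0.2 to 0.5 as the eye passes. A 5 mm steel bar, hinged on the block 43 mm above the arm's axis at the stand's x = 13 mm, sloping down 30 degrees to the inside of the tip, its free end 23 mm above the arm's axis.
- disc_key: Another key, not to be moved: round black handle 42 mm in diameter, 16 mm thick, origin at the centre of its underside; the same eye at +x and blade at -x.
- mouse: Black computer mouse 105 x 60 x 34 mm; leave it alone.
- mug: White mug 80 mm in diameter, 95 mm high; leave it alone.
- stapler: Grey and black stapler 130 x 34 x 43 mm; leave it alone.
- puncher: Grey hole punch 100 x 110 x 60 mm; leave it alone.
- notepad: Small white block of note paper 110 x 75 x 16 mm, between the keys; leave it alone.
Things that resemble listed ones, but are neither listed nor needed, are in the scene too. What is shaped like the key but pink or red is not meant. What is shaped like the stand but purple is not meant.

How it is judged (in metres and radians):
On the way, in this order (a step that is already met when the one before it is completed fails the run):
1. the key is lifted off the desk (height (world z) of key above 0.08 m), for 0.1 s.
2. the eye, over the hook's tip, presses the gate open (value of joint gate above 0.1 rad and contact force between key and stand above 0.5 N and x of key_eye in the frame of stand between -0.043 and -0.01 m and y of key_eye in the frame of stand between -0.012 and 0.012 m), for 0.05 s.
At the end, for the whole second after the job is handed in: The key hangs at rest (under 30 mm/s) and released, handle down, its eye round the hook's bar: eye centre within 15 mm of the stand's y = 0 plane, at x from -45 to 15 mm in the stand's frame and 100 to 185 mm above the desk, and the gate is shut (under 0.08 rad) with the key not resting on it (x of key_eye in the frame of stand between -0.045 and 0.015 m and y of key_eye in the frame of stand between -0.015 and 0.015 m and height (world z) of key_eye between 0.1 and 0.185 m and contact force between key and gate below 0.1 N and value of joint gate below 0.08 rad and angle between key's own z axis and vertical above 0.8 rad and height (world z) of key above 0.05 m and linear speed of key below 0.03 m/s and contact force between key and the fingers below 0.05 N); the robot touches nothing.
It fails at once if the robot presses the key on the hook or stand with more than 15 N (contact force between key and stand above 15 N and contact force between key and the fingers above 5 N).
It fails at once if the held key is pressed on until it is levered over, more than 0.2 rad from level under more than 6 N (angle between key's own z axis and vertical above 0.2 rad and contact force between key and stand above 6 N and contact force between key and the fingers above 5 N).
It fails at once if the robot's fingers press on the stand or hook with more than 8 N (contact force between the fingers and stand above 8 N).
It fails at once if another thing on the desk (round-handled key, mouse, mug, stapler, hole punch, note block) is moved more than 15 mm (distance of any of disc_key, mouse, mug, stapler, puncher, notepad from where it was at the start of the episode above 0.015 m).
It also fails if it takes over 67 s, if anything falls off the work surface, if the arm or the gripper's body presses on something with over 40 N, if the wrist force passes 120 N, or if a joint passes its speed limit or range.

ROBOT

A 7-joint arm with a two-finger parallel gripper is mounted at the origin on the work surface. World frame = base frame: x ahead of the robot, y to its left, z up, the work surface at z = 0. Lengths are in mm, angles in rad, forces in N, time in s.
With the tool pointing down it reaches from about 425 to 1025 mm from the base axis. Payload 9.4 kg.
Tool frame: the origin (TCP) lies at the very end of the fingers, on their centre line; the grasp point (between the pads) lies 19 mm behind it; z points along the fingers, x is the direction in which the jaws open and shut, and the axes are right-handed (so a half turn about z gives the same grasp; the last joint's range is limited). The gripper opens to 93 mm and grips with 3 to 60 N. Pads are 15 mm wide; open, the fingers measure 128 mm over their backs; the gripper's body (75 mm by 188 mm) begins 65 mm behind the grasp point.
Start: joints at [-1.424, 0.599, -0.003, 1.599, 0.002, 0.943, -0.08], TCP at [160.909, 706.918, 218.618] pointing down, gripper open.
Joint ranges: [-2.57, 2.57], [-0.35, 1.97], [-1.29, 1.29], [0.11, 2.56], [-1.05, 4.19], [0.11, 1.86], [-2.63, 2.63]. Speed limits (rad/s): [2.22, 2.22, 3.01, 3.01, 3.14, 3.14, 3.14].

INTERFACE

Orientations are given as a unit quaternion [w, x, y, z].
In Python, from plant import env, vision gives the robot as it stands.
- The arm moves only by the tool apply_moves, never from a script. Its arguments are lists of equal length, an entry for each row: "dp": the shift along the world's x, y, z in mm, a list of three; "turn": the turn about the world's z in units of 6 degrees (1.0 is 6 degrees); "claw": the closure, from -1 (fully open) to 1 (shut), so that 0 is half open. A call has 1 to 5 rows; each row is the pose to reach, as a shift and turn from the pose commanded when the call began; what a row does not reach only later rows make up. A row lasts 1/10 s, in which the tool goes at most 50 mm and 8.59 degrees, less where a joint would pass 70% of its speed; a pose out of reach is approached as far as the arm can. A call with a gripper value outside its range is refused whole. The fingers move at their own pace and stop on an object; the grip force is fixed at half the most. Time passes only in rows, so rows that repeat a pose let the fingers close. It gives the time, the measured TCP pose, the force and the opening at its end, in the units of the state.
- env.state(): the state, without advancing time (a new reading comes with each control period).
- vision.grab_frame(name): name is "scene" or "top"; returns a dict with "frame" (400x640x3 uint8, red, green, blue), "depth" (400x640 float32, mm along the optical axis (not along the pixel's ray), 0 where there is no reading), "fx", "fy", "cx", "cy" (pixels), "dist" ([k1, k2, p1, p2, k3] as OpenCV has them; the pictures are not rectified), "xyz" and "rotation" of the camera in the world. Camera axes: x right, y up, looking along -z (the intrinsics and any distortion apply to the point x, -y, -z); pixel columns grow to the right and rows downward; lengths in mm; the calibration is good to about 2 mm. A picture is of the moment at which its call begins.
- env.job_done(): hands the job in, once; it reports no verdict.
The state is a dict: "t": time; "joints": joint angles; "qvel": joint speeds; "tau": joint torques, N m; "ee_pos": TCP position; "orientation": TCP orientation; "contact_force": force on the tool from outside, world axes, zero at the start; "ft_torque": the same for the moment, N m; "width": finger opening in mm.
Only numpy, scipy, OpenCV 4.12 (cv2) and the standard library are available. Lean on these libraries where they do the work, as an engineer would, in place of code of your own. Each camera call takes 0.05 s, during which the arm holds its last target. There are 200 camera calls.

## Working session

There is one attempt and no reset: what is moved stays moved. The work goes in short steps, Python scripts to look and compute and a tool call to move; the robot and the scene stay as the last step left them, time stands still between calls to the robot, and variables do not carry over. Pictures are saved under pics/ and viewed, about 8 in all and at most 12, crops included, and the job is handed in when it is done.

Besides the shell and the picture viewer there is one more tool, called as a command line: name --pt "numbers of a row" for each row, then --argument value for the rest. apply_moves: Moves the arm, as the interface text tells. Its arguments: {"type":"object","properties":{"dp":{"type":"array","items":{"type":"array","items":{"type":"number"}}},"turn":{"type":"array","items":{"type":"number"}},"claw":{"type":"array","items":{"type":"number"}}},"required":["dp","turn","claw"]}

```bash
mkdir -p pics; cat > h.py <<'E'
import numpy as np, cv2, pickle
from plant import env, vision
def grab(n):
    f=vision.grab_frame(n); pickle.dump(f,open(n+'.pkl','wb')); return f
def load(n): return pickle.load(open(n+'.pkl','rb'))
def ray(f,px):
    K=np.array([[f['fx'],0,f['cx']],[0,f['fy'],f['cy']],[0,0,1.]])
    u=cv2.undistortPoints(np.array(px,float).reshape(-1,1,2),K,np.array(f['dist'],float)).reshape(-1,2)
    return np.c_[u[:,0],-u[:,1],-np.ones(len(u))]@np.array(f['rotation']).reshape(3,3).T
def plane(f,px,z):
    d=ray(f,px); o=np.array(f['xyz']); return o+d*((z-o[2])/d[:,2])[:,None]
def deep(f,px):
    px=np.array(px); r=ray(f,px); return np.array(f['xyz'])+r*np.array([f['depth'][int(v),int(u)] for u,v in px])[:,None]
def proj(f,P):
    K=np.array([[f['fx'],0,f['cx']],[0,f['fy'],f['cy']],[0,0,1.]])
    c=(np.atleast_2d(P)-np.array(f['xyz']))@np.array(f['rotation']).reshape(3,3)
    return cv2.projectPoints(c*[1,-1,-1],np.zeros(3),np.zeros(3),K,np.array(f['dist'],float))[0].reshape(-1,2)
def tri(f1,p1,f2,p2):
    d1,d2=ray(f1,[p1])[0],ray(f2,[p2])[0];o1,o2=np.array(f1['xyz']),np.array(f2['xyz'])
    s=np.linalg.lstsq(np.c_[d1,-d2],o2-o1,rcond=None)[0]; a,b=o1+s[0]*d1,o2+s[1]*d2
    return (a+b)/2,np.linalg.norm(a-b)
def save(img,name,s=1): cv2.imwrite('pics/'+name,cv2.resize(img[...,::-1],None,fx=s,fy=s,interpolation=cv2.INTER_CUBIC))
E
python3 - <<'E'
from h import *
for n in('top','scene'):
    f=grab(n); print(n,f['xyz'],f['rotation'],f['fx'],f['dist']); save(f['frame'],n+'0.png',1.25)
print(env.state())
E
```

```text
top [ 361.21125459   -2.36069667 1170.52121331] [ 0.71224592  0.06987671 -0.06011819 -0.69585113] 449.87262502096104 [-0.08810345  0.          0.          0.          0.        ]
scene [1612.23734994 -150.31705356  909.04320575] [0.67379844 0.34883959 0.29431506 0.58110692] 478.108429725316 [-0.10863796  0.          0.          0.          0.        ]
{'t': 0.1, 'joints': array([-1.42368761,  0.60005508, -0.00252239,  1.60006224,  0.00180026,
        0.94289919, -0.07979737]), 'qvel': array([-3.10884807e-04,  2.77974398e-04, -4.03997031e-04, -1.92837173e-03,
       -1.34444293e-03, -5.86445574e-05,  8.89103207e-04]), 'tau': array([ 5.10412108e-03, -7.66551304e+01,  1.50151759e+00, -2.52933133e+01,
       -5.24374063e-02,  1.37244689e-02,  5.71239286e-05]), 'ee_pos': array([160.83867909, 706.47686948, 217.83501989]), 'orientation': array([ 4.97555795e-04,  7.81633371e-01,  6.23737740e-01, -5.07882254e-04]), 'contact_force': array([ 0.66949131, -0.2675992 ,  0.34533706]), 'ft_torque': array([-0.00246481, -0.04192183, -0.00520287]), 'width': 92.8589205202217}
```

View pics/top0.png

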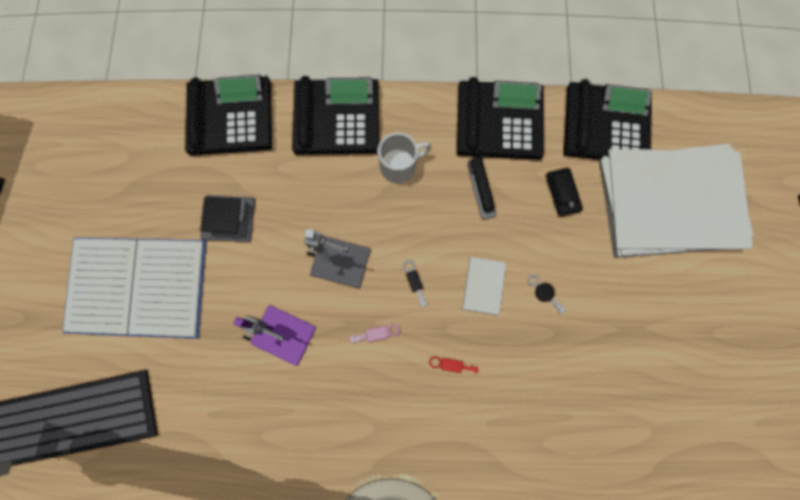

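View pics/scene0.png

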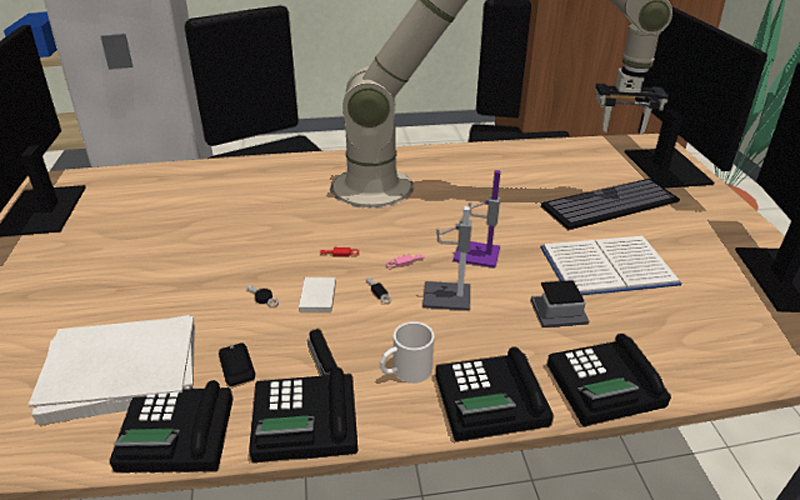

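The top view (pixels /1.25) shows these candidates:
- The key with the black rectangular handle, at (332,224).
- The key with the black round handle, at (436,234).
- Pink and red look-alikes at (302,267) and (362,292), which are excluded.
- A grey stand at (272,208) and a purple one at (225,267), which is excluded.

The black rectangular key and the grey stand fit the description. I'll enlarge both views to confirm.

```bash
sed -i "s/np.array(f\['rotation'\]).reshape(3,3)/R(f)/; s/^def grab/from scipy.spatial.transform import Rotation\ndef R(f): return Rotation.from_quat(f['rotation'],scalar_first=True).as_matrix()\ndef grab/" h.py
python3 - <<'E'
from h import *
a=load('top');b=load('scene')
def crop(f,x,y,w,h,s): return cv2.resize(f['frame'][y:y+h,x:x+w],None,fx=s,fy=s,interpolation=cv2.INTER_CUBIC)
A=crop(a,235,175,115,72,6.5); B=crop(b,265,120,135,135,4.4)
h=np.zeros((600,800,3),np.uint8)
A=cv2.resize(A,(400,250)); h[:250,:400]=A; h[:400,400:]=cv2.resize(crop(b,330,150,66,66,6),(400,400))
h[250:500,:400]=cv2.resize(crop(b,280,210,64,40,6),(400,250))
save(h,'crop1.png')
E
```

```text
(no output)
```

View pics/crop1.png

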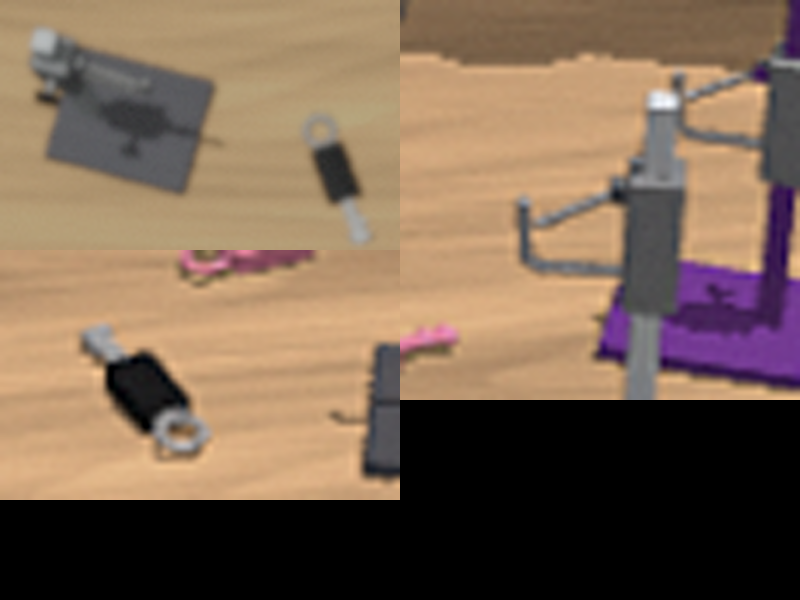

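The crop confirms the black rectangular key with its steel eye, and the grey stand with its hook. In full-frame pixels, the hook tip is at scene (350.5,183.5), the arm's bend at scene (351.5,193.7), and the post top at scene (373.4,166) and top (248.2,187.1). The eye is at top (327.6,212.7).

```bash
python3 - <<'E'
from h import *
np.set_printoptions(precision=1,suppress=True)
a=load('top');b=load('scene')
def blob(f,x,y,w,h,lo,hi,sat=255):
    c=f['frame'][y:y+h,x:x+w].astype(int); m=((c.max(2)<hi)&(c.max(2)>=lo)&(c.max(2)-c.min(2)<sat)).astype(np.uint8)
    n,l,s,ce=cv2.connectedComponentsWithStats(m); k=1+np.argmax(s[1:,4]); print('area',s[k])
    cn=max(cv2.findContours((l==k).astype(np.uint8),cv2.RETR_EXTERNAL,cv2.CHAIN_APPROX_NONE)[0],key=cv2.contourArea)
    return ce[k]+[x,y],cn.reshape(-1,2)+[x,y]
ca,cna=blob(a,315,203,35,45,0,75); cb,cnb=blob(b,285,215,40,35,0,75)
print('handle px',ca,cb,'tri',tri(a,ca,b,cb),'top z16',plane(a,[ca],16),'scene z10',plane(b,[cb],10))
w=plane(a,cna,16)[:,:2].astype(np.float32); print('handle rect',cv2.minAreaRect(w))
r=cv2.minAreaRect(w); bp=cv2.boxPoints(r); print(bp)
# eye: steel pixels
print('eye z8',plane(a,[[327.6,212.7]],8),'blade end z8', plane(a,[[(358+.5)/3.478-.5+235,(236+.5)/3.47-.5+175]],8))
eb=[(181+.5)/6.25-.5+280,(432+.5)/6.25-.5+210]
print('eye tri',tri(a,[327.6,212.7],b,eb))
# foot plate
cf,cnf=blob(a,240,178,65,60,0,125,30)
w=plane(a,cnf,12)[:,:2].astype(np.float32); r=cv2.minAreaRect(w); print('foot',r); print(cv2.boxPoints(r))
sc=lambda x,y:[(x-400+.5)/6.06-.5+330,(y+.5)/6.06-.5+150]
print('post top tri',tri(a,[248,186.8],b,sc(663,97)), plane(a,[[248,186.8]],250),plane(b,[sc(663,97)],250))
tp=[147.5/3.478-.5+235,83/3.47-.5+175]
print('tip tri',tri(a,tp,b,sc(524,201)),'depth',deep(a,[[248,187]]))
for z in(157,180,207): print(z,plane(b,[sc(524,201)],z),plane(a,[tp],z))
E
```

```text
area [ 11  14  12  16 118]
area [12 12 13 12 97]
handle px [331.2 224.2] [302.3 231.9] tri (array([517. , -38.6,   6.7]), np.float64(2.4060027555229673)) top z16 [[515.9 -37.1  16. ]] scene z10 [[520.9 -40.2  10. ]]
handle rect ((516.1000366210938, -36.845550537109375), (38.85895919799805, 20.319419860839844), 21.31348991394043)
[[494.3 -34.4]
 [501.7 -53.4]
 [537.9 -39.2]
 [530.5 -20.3]]
eye z8 [[547.2 -27.4   8. ]] blade end z8 [[469.3 -54.6   8. ]]
eye tri (array([ 570.3,  -30. , -136.6]), np.float64(0.9155275000432113))
area [   5    8   51   45 1484]
foot ((557.599365234375, 131.85794067382812), (136.18948364257812, 89.72390747070312), 76.10961151123047)
[[497.7  76.5]
 [584.8  55. ]
 [617.5 187.2]
 [530.4 208.7]]
post top tri (array([560.5, 147.2, 247.4]), np.float64(1.7909188494999975)) [[559.7 145.9 250. ]] [[564.4 147.  250. ]]
tip tri (array([547.8,  90.3, 189.7]), np.float64(1.131575700898681)) depth [[559.7 146.2 248.3]]
157 [[499.3 101.8 157. ]] [[553.9  92.8 157. ]]
180 [[533.3  94.1 180. ]] [[549.5  90.6 180. ]]
207 [[573.3  85.1 207. ]] [[544.4  88.1 207. ]]
```

```bash
python3 - <<'E'
from h import *
np.set_printoptions(precision=1,suppress=True)
a=load('top');b=load('scene')
s=lambda x,y:[(x+.5)/3.478-.5+235,(y+.5)/3.472-.5+175]
eb=[(181+.5)/6.25-.5+280,(432-250+.5)/6.25-.5+210]
print('eye tri',tri(a,s(322,131),b,eb)[0])
c=plane(a,[s(214,82),s(185,193),s(47,157)],12);print('foot corners',c,np.linalg.norm(c[0]-c[1]),np.linalg.norm(c[1]-c[2]),'centre',(c[0]+c[2])/2)
d=c[1]-c[2];print('ang y edge',np.degrees(np.arctan2(*d[1::-1])), np.degrees(np.arctan2(*(c[0]-c[1])[1::-1])))
# scene: steel key/blade principal axis
A=a['frame'][208:248,318:345].astype(int); m=(A.max(2)-A.min(2)<40); ys,xs=np.nonzero(m); w=plane(a,np.c_[xs+318,ys+208],10)[:,:2]
u=np.linalg.svd(w-w.mean(0))[2][0]; t=(w-w.mean(0))@u; print('key axis',np.degrees(np.arctan2(u[1],u[0]))%180,t.min(),t.max(),w.mean(0),len(w), w.mean(0)+u*t.min(), w.mean(0)+u*t.max())
for v in range(181,197):
  r=b['frame'][v,345:357].astype(int).sum(1)//3; D=b['depth'][v,345:357]; k=np.argmin(D); print(v,r,D.astype(int)-1200,deep(b,[[345+k,v]]))
E
```

```text
eye tri [548.6 -25.8   5. ]
foot corners [[583.   55.8  12. ]
 [498.2  74.9  12. ]
 [522.9 179.4  12. ]] 86.92398628294139 107.41491180390257 centre [553.  117.6  12. ]
ang y edge -103.28863451032905 -12.66823903836399
key axis 22.10892868200645 -49.356541617720254 53.83019984642389 [514.1 -38.1] 290 [559.8 -19.5] [464.2 -58.3]
181 [164 167 168 170 169 166 170 172 172 173 175 174] [461 461 456 464 467 462 469 458 467 453 467 466] [[261.6 169.4   2.4]]
182 [168 167 169 167 159 154 164 168 162 162 162 162] [463 457 459 453 454 448 461 461 458 459 459 457] [[265.1 154.6   1.9]]
183 [156 155 156 143 129 143 155 154 154 156 154 158] [456 450 447 449 451  97  98 444 453 450 444 454] [[553.3  89.5 192.7]]
184 [157 157 160 149 103  76 127 160 152 150 155 146] [449 447 447 449 445 101 106 438 442 451 443 446] [[552.   90.  188.5]]
185 [153 155 158 145 106  81 128 161 149 135 141 123] [435 442 441 447 448  98 106 443 442 441 102 101] [[556.3  89.1 188.2]]
186 [152 154 159 141 103  80 111 142 143 113  94 110] [438 427 433 440 435 100 105 439 105 105 102 105] [[556.   89.3 184.7]]
187 [152 152 1
[... 572 characters left out ...]
 412 410 405 414 411] [[553.8  93.3 166.3]]
192 [162 161 162 167 136  80 101 119 139 158 154 154] [406 404 404 408 405 118 116 118 405 408 417 408] [[553.2  93.6 162.5]]
193 [160 160 158 162 146 107 107 112 107 113 111 113] [396 398 395 400 400 393 115 117 118 117 123 114] [[558.2 106.7 161.3]]
194 [160 159 160 161 165 155 128 111 107 118 113 114] [400 399 400 396 401 400 398 119 118 114 118 120] [[558.8 101.  158.9]]
195 [157 160 159 160 158 162 163 151 134 142 146 136] [390 389 394 396 388 395 396 396 394 392 388 393] [[342.  156.3   0.2]]
196 [159 160 159 162 166 166 169 172 172 177 174 178] [  388   383   385   386   388   384   388   385 -1200   384   388   388] [[1612.2 -150.3  909. ]]
```

Measured positions:
- **Key:** handle centre (516,-37.5), about 16 mm high, yaw about 20.5°. Eye about (547.5,-26, 5–8).
- **Stand:** foot centre (553,117.6), yaw about 77°. The post top triangulates to z=247 against the given 250.
- **Hook tip:** about (547.5,90.3). Tip to post top is 58 mm, as given. The tip stands about 190–195 high, so the arm axis is at about 155.

I'll grip at key x=+6 with tool x at -69.5°, which is a turn of -24.45 units.

apply_moves --pt "24 -36 16" --pt "48 -72 32" --pt "72 -108 48" --pt "96 -144 64" --pt "120 -180 80" --turn '[-1.2,-2.4,-3.6,-4.8,-6]' --claw '[-1,-1,-1,-1,-1]'

```text
t: 0.6
ee_pos: [281.6, 525.2, 298.9]
orientation: [0.0, 0.937, 0.349, -0.0]
contact_force: [-0.7, -0.2, 0.6]
width: 93.1
```

apply_moves --pt "22 -38 0" --pt "44 -76 0" --pt "66 -114 0" --pt "88 -152 0" --pt "110 -190 0" --turn '[-1.2,-2.4,-3.6,-4.8,-6]' --claw '[-1,-1,-1,-1,-1]'

```text
t: 1.1
ee_pos: [391.4, 335.2, 298.6]
orientation: [0.0, 0.999, 0.043, -0.0]
contact_force: [2.0, 0.6, -0.5]
width: 92.8
```

apply_moves --pt "14 -38 0" --pt "28 -76 0" --pt "42 -114 0" --pt "56 -152 0" --pt "70 -190 0" --turn '[-1.2,-2.4,-3.6,-4.8,-6]' --claw '[-1,-1,-1,-1,-1]'

```text
t: 1.6
ee_pos: [461.0, 145.3, 298.6]
orientation: [-0.0, 0.963, -0.268, -0.0]
contact_force: [1.1, 1.0, -0.2]
width: 92.7
```

apply_moves --pt "12 -37 -10" --pt "24 -74 -40" --pt "36 -111 -80" --pt "48 -148 -120" --pt "60.7 -182.3 -150" --turn '[-1.3,-2.6,-3.9,-5.2,-6.45]' --claw '[-0.6,-0.4,-0.3,-0.3,-0.3]'

```text
t: 2.1
ee_pos: [519.1, -30.0, 152.6]
orientation: [0.0, 0.82, -0.572, -0.0]
contact_force: [0.6, 1.5, 0.4]
width: 61.4
```

apply_moves --pt "0 0 -40" --pt "0 0 -80" --pt "0 0 -95" --turn '[0,0,0]' --claw '[-0.3,-0.3,-0.3]'

```text
t: 2.4
ee_pos: [517.6, -29.4, 56.0]
orientation: [0.001, 0.821, -0.57, -0.002]
contact_force: [0.2, 0.6, -0.4]
width: 60.4
```

```bash
python3 - <<'E'
from h import *
np.set_printoptions(precision=1,suppress=True)
s=env.state();print(s['ee_pos'],s['width'],s['contact_force'],s['joints'])
b=grab('scene');a=grab('top')
q=lambda f,x,y,w,h:cv2.resize(f['frame'][y:y+h,x:x+w],(400,400),interpolation=cv2.INTER_CUBIC)
save(np.hstack([q(b,262,180,80,80),q(a,292,184,80,80)]),'c2.png')
E
```

```text
[517.6 -29.4  56. ] 60.402373975389 [ 0.2  0.6 -0.4] [-0.3  0.7  0.4  2.2 -0.7  0.4 -0.5]
```

View pics/c2.png

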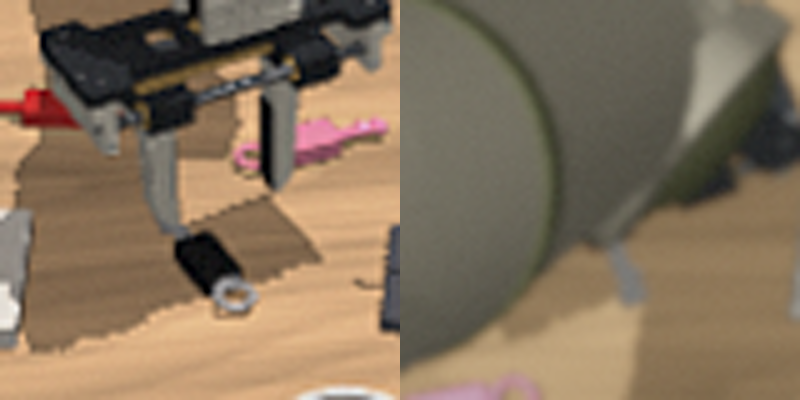

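Scene view: the fingers straddle the black handle's far end, with the eye free at crop (235,295). The arm hides the key from the top camera. TCP is short of the planned point by (4,-6), so I'll correct and go down.

apply_moves --pt "4 -6 0" --pt "4 -6 -20" --pt "4 -6 -40" --pt "4 -6 -50" --pt "4 -6 -50" --turn '[0,0,0,0,0]' --claw '[-0.3,-0.3,-0.3,-0.3,-0.3]'

```text
t: 3.0
ee_pos: [523.6, -35.3, 9.4]
orientation: [-0.0, 0.822, -0.57, -0.0]
contact_force: [-0.3, -0.2, 0.2]
width: 60.3
```

apply_moves --pt "-1 0 -4" --pt "-1 0 -6" --pt "-1 0 -6" --turn '[0,0,0]' --claw '[-0.3,-0.3,-0.3]'

```text
t: 3.3
ee_pos: [522.5, -35.0, 3.7]
orientation: [-0.0, 0.822, -0.57, 0.0]
contact_force: [0.5, -1.0, -0.5]
width: 60.5
```

apply_moves --pt "0 0 -1" --pt "0 0 -1" --pt "0 0 -1" --pt "0 0 -1" --pt "0 0 -1" --turn '[0,0,0,0,0]' --claw '[0.1,0.4,0.7,1,1]'

```text
t: 3.8
ee_pos: [522.4, -35.1, 2.4]
orientation: [0.0, 0.822, -0.57, 0.0]
contact_force: [-0.5, 0.7, 0.9]
width: 25.6
```

apply_moves --pt "0 0 0" --pt "0 0 0" --pt "0 0 0" --pt "0 0 0" --turn '[0,0,0,0]' --claw '[1,1,1,1]'

```text
t: 4.2
ee_pos: [522.3, -35.1, 2.4]
orientation: [0.0, 0.822, -0.57, -0.0]
contact_force: [-0.1, 0.4, 1.2]
width: 25.9
```

apply_moves --pt "0 0 15" --pt "0 0 45" --pt "0 0 85" --pt "0 0 125" --pt "0 0 165" --turn '[0,0,0,0,0]' --claw '[1,1,1,1,1]'

```text
t: 4.7
ee_pos: [521.7, -35.1, 168.7]
orientation: [0.0, 0.821, -0.57, -0.0]
contact_force: [0.8, -0.2, -0.7]
width: 25.8
```

apply_moves --pt "0 0 35" --pt "0 0 70" --pt "4 15 70" --pt "8 30 70" --pt "12 50 70" --turn '[0,0,1.2,2.4,3.6]' --claw '[1,1,1,1,1]'

```text
t: 5.2
ee_pos: [534.2, 15.1, 237.7]
orientation: [-0.0, 0.915, -0.404, 0.0]
contact_force: [0.5, 0.3, -0.9]
width: 25.3
```

apply_moves --pt "3 15 0" --pt "5 30 0" --pt "7 42 0" --pt "7 48 0" --pt "7 48 0" --turn '[1.2,2.4,3.6,4.8,5.8]' --claw '[1,1,1,1,1]'

```text
t: 5.7
ee_pos: [541.0, 64.1, 237.1]
orientation: [-0.0, 0.994, -0.111, -0.0]
contact_force: [-1.5, -0.7, -0.8]
width: 25.8
```

apply_moves --pt "0 0 0" --pt "0 0 0" --turn '[0,0]' --claw '[1,1]'

```text
t: 5.9
ee_pos: [541.1, 62.6, 237.3]
orientation: [0.0, 0.993, -0.116, -0.0]
contact_force: [-0.5, -0.2, -0.8]
width: 25.8
```

```bash
python3 - <<'E'
from h import *
np.set_printoptions(precision=2,suppress=True)
s=env.state();print(s['ee_pos'],s['orientation'],s['width'],s['contact_force'])
b=grab('scene');a=grab('top')
q=lambda f,x,y,w,h:cv2.resize(f['frame'][y:y+h,x:x+w],(400,400),interpolation=cv2.INTER_CUBIC)
save(np.hstack([q(b,325,140,60,60),q(a,240,170,60,60)]),'c3.png')
E
```

```text
[541.11  62.59 237.3 ] [ 0.    0.99 -0.12 -0.  ] 25.84840518491721 [-0.47 -0.23 -0.79]
```

View pics/c3.png

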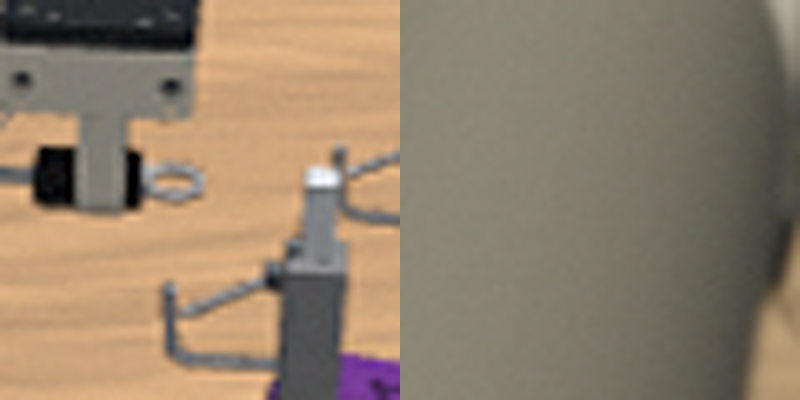

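Scene view: the key is level in the grip, with its eye at (350.5,166.9) and the hook tip at (350.1,182.6) below it. The arm blocks the top camera. I'll compare the two positions within the scene camera.

```bash
python3 - <<'E'
from h import *
np.set_printoptions(precision=1,suppress=True)
b=load('scene')
e=[350.5,166.9];t=[350.1,182.6]
print('eye ray z243',plane(b,[e],242.9),'FK eye px',proj(b,[541.1+27.3*np.cos(np.radians(76.7)),62.6+27.3*np.sin(np.radians(76.7)),242.9]))
for z in(188,192,196): print('tip ray',z,plane(b,[t],z))
D=b['depth']; 
def pts(x0,x1,y0,y1,lo=1150,hi=1330):
    p=[(u,v) for v in range(y0,y1) for u in range(x0,x1) if lo<D[v,u]<hi]; return deep(b,p),p
P,_=pts(348,353,184,192); print('bar depth mean',P.mean(0),len(P))
P,p=pts(346,357,163,171); print('ring depth mean',P.mean(0),P.min(0),P.max(0),len(P))
P,p=pts(332,345,163,171); print('handle/finger',P.mean(0))
E
```

```text
eye ray z243 [[551.6  89.2 242.9]] FK eye px [[350.2 166.1]]
tip ray 188 [[544.5  91.8 188. ]]
tip ray 192 [[550.4  90.4 192. ]]
tip ray 196 [[556.3  89.1 196. ]]
bar depth mean [552.7  91.7 177.3] 16
ring depth mean [551.3  87.3 243.2] [538.1  75.7 238.4] [564.1 101.4 249.8] 42
handle/finger [560.6  53.5 252.6]
```

The scene camera puts the tip at about +1 x and +1.5 y from the eye, and FK agrees in y. I'll shift by that and go down to just above the estimated tip height of 193.

apply_moves --pt "0.5 1.5 -5" --pt "0.5 1.5 -15" --pt "0.5 1.5 -25" --pt "0.5 1.5 -35" --pt "0.5 1.5 -38" --turn '[0,0,0,0,0]' --claw '[1,1,1,1,1]'

```text
t: 6.5
ee_pos: [541.1, 64.3, 197.7]
orientation: [0.0, 0.993, -0.114, -0.001]
contact_force: [-0.2, -0.2, -0.8]
width: 26.0
```

apply_moves --pt "0 0 -1" --pt "0 0 -2" --pt "0 0 -2" --pt "0 0 -2" --turn '[0,0,0,0]' --claw '[1,1,1,1]'

```text
t: 6.9
ee_pos: [542.0, 64.4, 197.7]
orientation: [-0.0, 0.993, -0.114, 0.0]
contact_force: [0.4, -0.2, -0.7]
width: 25.9
```

```bash
python3 - <<'E'
from h import *
np.set_printoptions(precision=2,suppress=True)
s=env.state();print(s['ee_pos'],s['orientation'],s['width'],s['contact_force'])
b=grab('scene')
save(b['frame'][155:205,325:385],'c4.png',12)
E
```

```text
[542.03  64.43 197.67] [-0.    0.99 -0.11  0.  ] 25.85151329797746 [ 0.43 -0.21 -0.71]
```

View pics/c4.png

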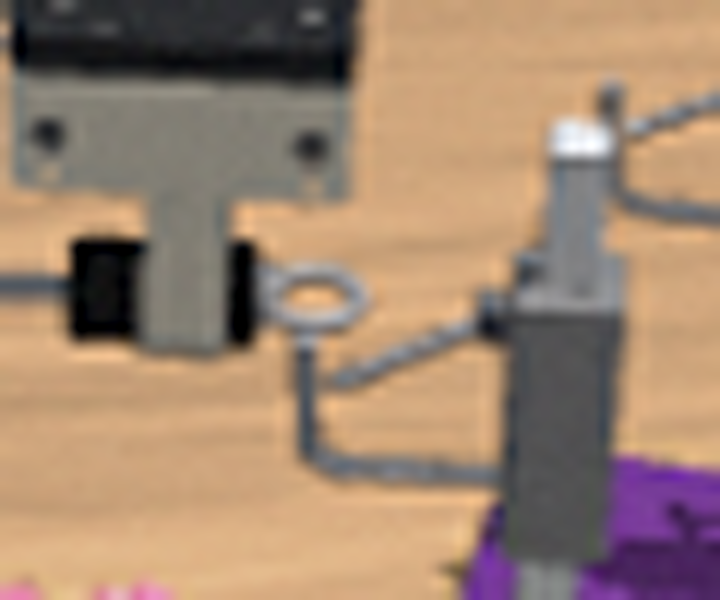

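Ring centre is at (313,298) and the bar at (305,345), in this view's pixels. The ring is about 1–1.5 mm far in +y. It will project onto the tip (row about 336) at z≈193, so it is centred in depth. I'll go 1 mm back in y and descend by feel.

apply_moves --pt "0 -0.5 -1" --pt "0 -1 -2" --pt "0 -1 -3" --pt "0 -1 -4" --pt "0 -1 -5" --turn '[0,0,0,0,0]' --claw '[1,1,1,1,1]'

```text
t: 7.45
ee_pos: [541.8, 63.4, 192.2]
orientation: [0.0, 0.993, -0.114, -0.0]
contact_force: [0.2, 0.1, -1.4]
width: 25.7
```

apply_moves --pt "0 0 -1" --pt "0 0 -1.5" --pt "0 0 -2" --turn '[0,0,0]' --claw '[1,1,1]'

```text
t: 7.75
ee_pos: [541.8, 63.4, 190.3]
orientation: [0.0, 0.993, -0.114, -0.0]
contact_force: [0.7, 0.3, -1.0]
width: 25.7
```

apply_moves --pt "0 0 -1" --pt "0 0 -1.5" --pt "0 0 -2" --turn '[0,0,0]' --claw '[1,1,1]'

```text
t: 8.05
ee_pos: [541.8, 63.5, 188.3]
orientation: [0.0, 0.993, -0.114, -0.0]
contact_force: [-0.3, 0.8, -1.0]
width: 25.9
```

apply_moves --pt "0 0 -1" --pt "0 0 -1.5" --pt "0 0 -2" --turn '[0,0,0]' --claw '[1,1,1]'

```text
t: 8.35
ee_pos: [541.8, 63.4, 186.3]
orientation: [0.0, 0.993, -0.114, -0.0]
contact_force: [-0.4, -0.7, -1.1]
width: 25.9
```

apply_moves --pt "0 0 -1" --pt "0 0 -1.5" --pt "0 0 -2" --turn '[0,0,0]' --claw '[1,1,1]'

```text
t: 8.65
ee_pos: [541.8, 63.4, 184.3]
orientation: [0.0, 0.993, -0.114, -0.0]
contact_force: [-0.6, -0.4, -1.0]
width: 25.8
```

```bash
python3 - <<'E'
from h import *
np.set_printoptions(precision=2,suppress=True)
s=env.state();print(s['ee_pos'],s['orientation'],s['width'],s['contact_force'],s['ft_torque'])
b=grab('scene')
save(b['frame'][165:205,330:380],'c5.png',14)
E
```

```text
[541.83  63.42 184.3 ] [ 0.    0.99 -0.11 -0.  ] 25.782232061713824 [-0.61 -0.43 -0.99] [ 0.01  0.1  -0.07]
```

View pics/c5.png

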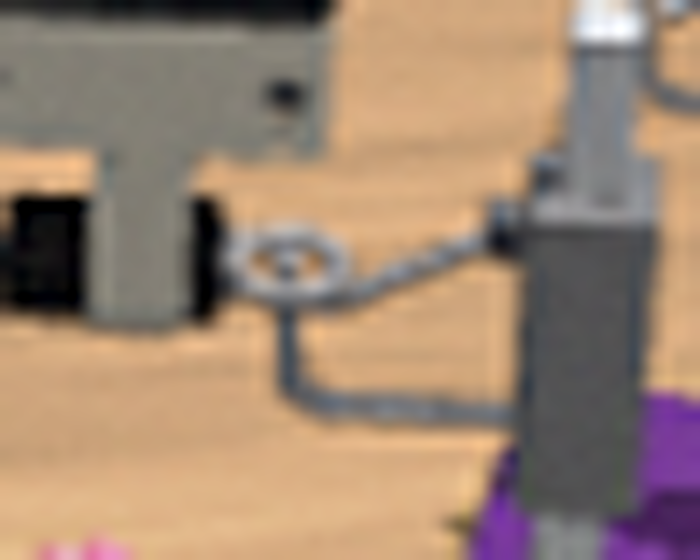

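The tip now shows inside the ring at (288,262), and the ring centre is at (288,265), so it is well centred. I'll keep going down gently and watch for the gate.

apply_moves --pt "0 0 -1" --pt "0 0 -2" --pt "0 0 -3" --turn '[0,0,0]' --claw '[1,1,1]'

```text
t: 9.0
ee_pos: [542.0, 63.5, 181.4]
orientation: [-0.0, 0.993, -0.114, 0.0]
contact_force: [0.2, -0.4, 2.2]
width: 25.8
```

apply_moves --pt "0 0 -1" --pt "0 0 -2" --pt "0 0 -3" --turn '[0,0,0]' --claw '[1,1,1]'

```text
t: 9.3
ee_pos: [542.1, 63.4, 178.5]
orientation: [-0.0, 0.993, -0.114, 0.0]
contact_force: [0.4, -0.6, 2.0]
width: 25.9
```

apply_moves --pt "0 0 -1" --pt "0 0 -2" --pt "0 0 -3" --turn '[0,0,0]' --claw '[1,1,1]'

```text
t: 9.6
ee_pos: [541.8, 63.4, 175.3]
orientation: [0.0, 0.993, -0.114, -0.0]
contact_force: [-0.3, -0.2, 2.5]
width: 25.8
```

apply_moves --pt "0 0 -1" --pt "0 0 -2" --pt "0 0 -3" --turn '[0,0,0]' --claw '[1,1,1]'

```text
t: 9.9
ee_pos: [541.8, 63.4, 172.3]
orientation: [0.0, 0.993, -0.114, -0.0]
contact_force: [-0.3, 0.3, 2.2]
width: 25.5
```

apply_moves --pt "0 0 -1" --pt "0 0 -2" --pt "0 0 -3" --turn '[0,0,0]' --claw '[1,1,1]'

```text
t: 10.2
ee_pos: [541.8, 63.3, 169.3]
orientation: [0.0, 0.993, -0.114, -0.0]
contact_force: [-0.6, -1.6, 3.2]
width: 25.5
```

apply_moves --pt "0 0 -1" --pt "0 0 -2" --turn '[0,0]' --claw '[1,1]'

```text
t: 10.4
ee_pos: [541.7, 63.2, 167.2]
orientation: [0.0, 0.993, -0.114, -0.0]
contact_force: [-0.2, -2.2, 2.1]
width: 25.6
```

apply_moves --pt "0 0 -1" --pt "0 0 -2" --turn '[0,0]' --claw '[1,1]'

```text
t: 10.6
ee_pos: [541.5, 63.0, 165.1]
orientation: [0.0, 0.993, -0.114, -0.0]
contact_force: [0.0, -3.2, -0.4]
width: 25.8
```

apply_moves --pt "0 0 -1" --pt "0 0 -2" --turn '[0,0]' --claw '[1,1]'

```text
t: 10.8
ee_pos: [541.7, 63.8, 163.1]
orientation: [-0.0, 0.993, -0.114, -0.0]
contact_force: [0.0, 0.1, -0.9]
width: 26.0
```

```bash
python3 - <<'E'
from h import *
np.set_printoptions(precision=2,suppress=True)
s=env.state();print(s['ee_pos'],s['contact_force'],s['ft_torque'])
b=grab('scene')
save(b['frame'][165:205,330:380],'c6.png',14)
E
```

```text
[541.71  63.76 163.08] [ 0.01  0.13 -0.94] [-0.1   0.08 -0.03]
```

View pics/c6.png

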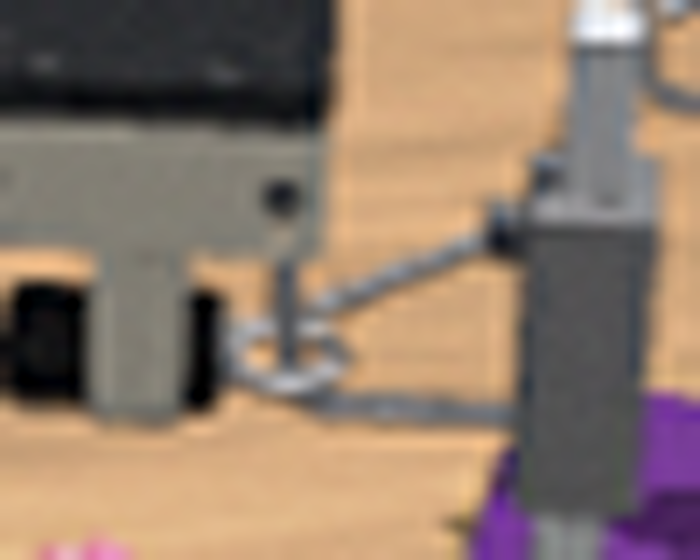

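The gate bar is back against the hook bar at (310,300), with the ring below it at (285,355). Fz has returned to -0.9 N, the weight only, so the gate has snapped shut. I'll lower a little more towards the arm, then release.

apply_moves --pt "0 0 -1" --pt "0 0 -2" --pt "0 0 -3" --turn '[0,0,0]' --claw '[1,1,1]'

```text
t: 11.15
ee_pos: [541.9, 63.6, 160.3]
orientation: [-0.0, 0.993, -0.114, 0.0]
contact_force: [-0.0, 0.5, -0.7]
width: 25.7
```

apply_moves --pt "0 0 -1" --pt "0 0 -2" --turn '[0,0]' --claw '[1,1]'

```text
t: 11.35
ee_pos: [541.8, 63.5, 158.3]
orientation: [0.0, 0.993, -0.114, -0.0]
contact_force: [0.3, -0.1, -0.1]
width: 25.9
```

Eye is at about z 164, almost on the arm and still unloaded. Releasing.

apply_moves --pt "0 0 0" --pt "0 0 0" --pt "0 0 0" --pt "0 0 0" --pt "0 0 0" --turn '[0,0,0,0,0]' --claw '[0,-0.6,-1,-1,-1]'

```text
t: 11.85
ee_pos: [541.9, 63.4, 158.4]
orientation: [0.0, 0.993, -0.114, 0.0]
contact_force: [0.1, -1.0, 0.2]
width: 61.1
```

apply_moves --pt "0 0 0" --pt "0 0 0" --pt "0 0 10" --pt "0 0 25" --pt "0 0 40" --turn '[0,0,0,0,0]' --claw '[-1,-1,-1,-1,-1]'

```text
t: 12.35
ee_pos: [541.8, 63.3, 199.4]
orientation: [0.0, 0.993, -0.114, -0.0]
contact_force: [0.4, 0.5, -0.2]
width: 92.5
```

apply_moves --pt "0 0 40" --pt "0 0 80" --pt "0 0 120" --pt "0 -20 140" --pt "0 -50 140" --turn '[0,0,0,0,0]' --claw '[-1,-1,-1,-1,-1]'

```text
t: 12.85
ee_pos: [543.2, 14.2, 342.1]
orientation: [-0.001, 0.994, -0.113, 0.003]
contact_force: [0.8, -0.4, -0.6]
width: 92.9
```

apply_moves --pt "0 -40 0" --pt "0 -80 0" --pt "0 -120 0" --pt "0 -160 0" --pt "0 -200 0" --turn '[0,0,0,0,0]' --claw '[-1,-1,-1,-1,-1]'

```text
t: 13.35
ee_pos: [541.4, -188.3, 339.2]
orientation: [-0.0, 0.993, -0.114, 0.0]
contact_force: [1.4, 0.1, 0.7]
width: 93.1
```

```bash
python3 - <<'E'
from h import *
s=env.state();print(s['t'],s['ee_pos'],s['contact_force'],s['width'])
b=grab('scene');a=grab('top')
q=lambda f,x,y,w,h:cv2.resize(f['frame'][y:y+h,x:x+w],(400,400),interpolation=cv2.INTER_CUBIC)
save(np.hstack([q(b,320,160,70,70),q(a,230,170,70,70)]),'c7.png')
E
```

```text
13.35 [ 541.41773306 -188.25383725  339.23233691] [1.38571453 0.12567319 0.74239928] 93.10560346390486
```

View pics/c7.png

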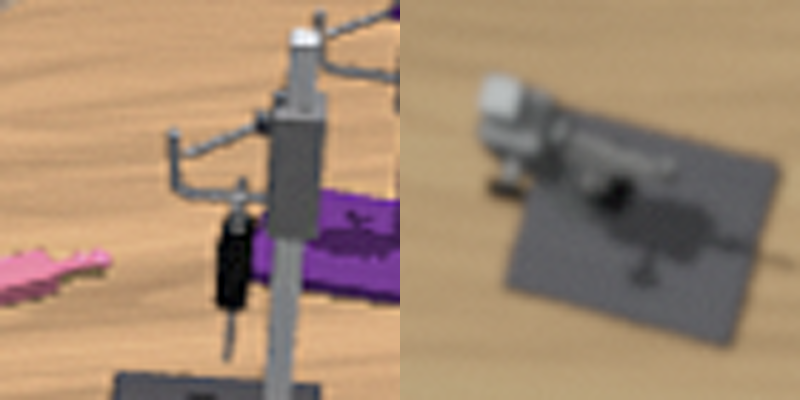

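The key hangs handle-down from the hook arm with its eye at crop (240,193). The gate is shut at (185,155), and the other things look undisturbed. I'll let the swing die out and check it by differencing frames.

apply_moves --pt "0 0 0" --pt "0 0 0" --pt "0 0 0" --pt "0 0 0" --pt "0 0 0" --turn '[0,0,0,0,0]' --claw '[-1,-1,-1,-1,-1]'

```text
t: 13.95
ee_pos: [542.0, -185.8, 338.4]
orientation: [-0.0, 0.994, -0.114, -0.0]
contact_force: [-0.4, 0.4, -0.6]
width: 92.9
```

apply_moves --pt "0 0 0" --pt "0 0 0" --pt "0 0 0" --pt "0 0 0" --pt "0 0 0" --turn '[0,0,0,0,0]' --claw '[-1,-1,-1,-1,-1]'

```text
t: 14.45
ee_pos: [541.8, -186.6, 338.4]
orientation: [-0.0, 0.993, -0.114, 0.0]
contact_force: [-0.1, -0.1, -0.6]
width: 92.9
```

apply_moves --pt "0 0 0" --pt "0 0 0" --pt "0 0 0" --pt "0 0 0" --pt "0 0 0" --turn '[0,0,0,0,0]' --claw '[-1,-1,-1,-1,-1]'

```text
t: 14.95
ee_pos: [541.8, -186.6, 338.4]
orientation: [0.0, 0.993, -0.114, -0.0]
contact_force: [0.6, -0.1, -0.3]
width: 93.1
```

apply_moves --pt "0 0 0" --pt "0 0 0" --pt "0 0 0" --pt "0 0 0" --pt "0 0 0" --turn '[0,0,0,0,0]' --claw '[-1,-1,-1,-1,-1]'

```text
t: 15.45
ee_pos: [541.8, -186.6, 338.4]
orientation: [0.0, 0.993, -0.114, -0.0]
contact_force: [0.0, 0.3, 0.4]
width: 92.9
```

```bash
python3 - <<'E'
from h import *
np.set_printoptions(precision=2,suppress=True)
p0=load('scene')
def c(f):
    x=f['frame'][195:217,355:367].astype(float).max(2); w=np.clip(70-x,0,None); ys,xs=np.mgrid[195:217,355:367]; return np.array([(w*xs).sum(),(w*ys).sum()])/w.sum()
print('before',c(p0))
for i in range(10): f=grab('scene'); print(c(f))
e=[320+240.5/5.714-.5,160+193.5/5.714-.5]
for z in(145,150,155): print('eye ray',plane(f,[e],z))
D=f['depth']; p=[(u,v) for v in range(198,215) for u in range(356,366) if 1100<D[v,u]<1330]; print('handle',deep(f,p).mean(0),len(p))
print(env.state()['t'])
E
```

```text
before [360.52 206.28]
[360.54 206.34]
[360.51 206.38]
[360.52 206.31]
[360.5  206.39]
[360.51 206.36]
[360.52 206.33]
[360.52 206.37]
[360.5  206.36]
[360.51 206.36]
[360.52 206.33]
eye ray [[539.07 127.5  145.  ]]
eye ray [[546.09 125.68 150.  ]]
eye ray [[553.12 123.87 155.  ]]
handle [568.43 120.52 133.2 ] 55
15.95
```

The key is at rest: its image centroid stays put to within 0.1 px over 0.5 s. The eye is about 5–8 mm along the stand's x, about 150 mm up, which is inside the window. Handing in.

```bash
python3 -c "
from plant import env
print(env.job_done())"
```

```text
the job is handed in; nothing more can be done
None
```

The key with the rectangular handle hangs handle-down on the grey stand's hook arm, and I handed the job in at about 16 s of the 67 s allowed. The interface gave no verdict.

**Felt on the way down:**
- The gate started to give with the eye at about 188 mm, which puts the hook arm's axis at about 156 mm.
- It gave about 3 N vertically. The most I read was about 3 N, at the ends of the moves only.
- The force fell back to the key's weight once the eye was past, and the gate looked shut above the ring.

**Last checks:**
- **Key at rest:** it moved less than 0.1 px over 10 frames.
- **Eye position:** about 5–8 mm along the stand's x and about 150 mm up, from one camera, so only roughly located. The limits are -45 to 15 mm and 100 to 185 mm.
- **Gate:** it looked shut in the picture after release. I had no reading of its angle.
- **Arm and gripper:** the gripper was open and well clear, with no contact force.
- **Other things on the desk:** nothing was touched as far as the forces and pictures show, but I did not measure their positions again.

**What disagreed:** the scene camera put points about 4 mm further out in x than the top camera and the arm's own position. I aligned the eye and the hook tip within that one camera's view, so it did no harm. The fixed grip is 30 N, below the 40 N advised, but the key stayed level in the pictures.

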